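Sound the castor socket of a garment-rack foot

TASK

We need the depth of the empty castor socket in the upturned rack foot: take the orange-handled depth rod from its wooden stand, slide it into the socket through the springy grip until it bottoms on the socket's floor, without leaning hard on it, and leave it standing there. Then slide the post of the height gauge until its top is level with the rod's top, so the exposed length can be carried over to the castor stems. Leave the other things on the bench where they are.

Things in the scene. Friction and masses are not known exactly. Their poses are not given: they have to be found in the camera images.
- rod_handle (a point): depth rod: upright steel rod, 12 mm diameter, marked with black rings, 3 mm chamfer at its foot, with an orange plastic handle (20 mm diameter, 45 mm tall) on top; 150 mm long in all, about 120 g. It starts standing loosely in the wooden stand, its foot 10 mm above the bench. This point is the centre of the handle, 22.5 mm below the top and 127.5 mm above the foot; z runs up along the rod
- rod_top (a point): centre of the top face of the rod's orange handle, 150 mm above the foot
- rod_tip (a point): centre of the foot (lower end) of the rod
- holder: wooden stand, fixed, 80 x 80 x 50 mm tall, with one loose vertical hole 15.5 mm wide and 40 mm deep at its centre, in which the rod starts; origin: centre of its underside
- socket_mouth (a point): centre of the mouth of the castor socket: a vertical blind bore, 14 mm diameter, 60 mm above the bench. A sprung metal grip 8 to 16 mm below the mouth squeezes the rod and holds it: it does not sink by its own weight, some 2 to 8 N push it through. The floor (bore_floor on the firm rubber face of a plug, yielding about 1 mm at 12 N; its pose is not given) lies 22 to 50 mm below the mouth, a different depth each time
- foot: upturned rack foot, grey-blue steel, fixed to the bench: a block 50 x 50 x 60 mm tall with the socket in the middle of its top, and a beam 40 mm wide and 30 mm high that runs along x and ends 250 mm away, carrying a fitted castor (top 88 mm above the bench) at 210 mm; origin: underside of the block, below the socket
- gauge_top (a point): centre of the top face of the height gauge's knob (black, yellow upper rim, 22 mm diameter, 34 mm tall), on a vertical post (gauge_post). It slides up and down with about 5 N of friction and stays where it is left; the top can stand 135 to 240 mm above the bench and starts higher than it will be needed. Nothing is above it
- gauge: height gauge, fixed: dark steel round base, 80 mm diameter, with a sleeve of 32 mm diameter up to 90 mm above the bench, from which the post with the knob stands out; origin: centre of its underside
- castor_mid (a point): bystander: loose spare castor with a black wheel, 60 mm tall; its middle, 30 mm above its underside
- paint_can_mid (a point): bystander: closed can with a blue band, 66 mm diameter, 100 mm tall; its centre
- tape_roll_mid (a point): bystander: yellow roll of tape lying flat, 90 mm diameter, 24 mm tall; its centre
Mind the look-alikes: they are no part of the job. Of the things like the part that bears rod_handle, leave any that is turquoise or yellow; of the rest the larger one is meant.

How it is judged:
On the way, in this order (a step that is already met when the one before it is completed fails the run):
1. the rod stands in the socket with its foot on the socket's floor (z of rod_tip in the frame of bore_floor below 0.0025 m and horizontal distance between rod_tip and bore_floor below 0.004 m and angle between rod_top's own z axis and vertical below 0.12 rad), for 0.3 s.
2. with the rod bottomed, the gauge's top is brought level with the rod's top (all of step 1 and z of rod_top in the frame of gauge_top between -0.004 and 0.004 m), for 0.2 s.
At the end, for the whole second after the job is handed in: The rod stands released in the socket, its foot within 2.5 mm of the socket's floor and within 4 mm of its axis, leaning less than 0.12 rad; the top of the height gauge is within 4 mm of the height of the rod's top; both at rest (all of step 2 and linear speed of rod below 0.01 m/s and velocity of joint gauge_post between -0.01 and 0.01 m/s); the robot touches nothing.
It fails at once if the rod is pressed on the socket's floor with more than 30 N (contact force between rod and plug above 30 N).
It fails at once if the castor is moved more than 30 mm (distance of castor_mid from where it was at the start of the episode above 0.03 m).
It fails at once if the paint can is moved more than 30 mm (distance of paint_can_mid from where it was at the start of the episode above 0.03 m).
It fails at once if the tape roll is moved more than 30 mm (distance of tape_roll_mid from where it was at the start of the episode above 0.03 m).
It also fails if it takes over 58 s, if anything falls off the work surface, if the arm or the gripper's body presses on something with over 40 N, if the wrist force passes 120 N, or if a joint passes its speed limit or range.

ROBOT

A 6-joint arm with a two-finger parallel gripper is mounted at the origin on the work surface. World frame = base frame: x ahead of the robot, y to its left, z up, the work surface at z = 0. Lengths are in m, angles in rad, forces in N, time in s.
With the tool pointing down it reaches from about 0.3 to 0.85 m from the base axis. Payload 4.2 kg.
Tool frame: the origin (TCP) lies on the centre line of the jaws, within the pads' length; the fingertips stand 22 mm ahead of it and the grasp point (between the pads) lies 3 mm ahead of it; z points along the fingers, y is the direction in which the jaws open and shut (so a half turn about z gives the same grasp; the last joint's range is limited). The gripper opens to 91 mm and grips with 3 to 60 N. Pads are 32 mm wide; open, the fingers measure 118 mm over their backs; the gripper's body (76 mm by 178 mm) begins 60 mm behind the grasp point.
Start: joints at [1.119, 0.32, 1.565, -0, 1.257, -0.02], TCP at [0.241, 0.522, 0.236] pointing down, gripper open.
Joint ranges: [-3.11, 3.11], [-0.84, 2.01], [0.21, 2.61], [-1.34, 4.49], [0.05, 2.63], [-2.56, 2.56]. Speed limits (rad/s): [2.57, 2.57, 3.14, 3.14, 3.14, 3.14].

INTERFACE

Orientations are given as a rotation vector (axis times angle).
In Python, from bench import * gives the robot as it stands.
- The arm moves only by the tool carry_out, never from a script. Its argument "rows" is a list of rows, each a list of 7 numbers: the turn, a rotation vector about the tool's x, y, z in degrees, then the shift along the tool's x, y, z in m, then the opening, from 0 (shut) to 1 (fully open). In form: [[ax, ay, az, tx, ty, tz, hand], ...]. A call has exactly 5 rows; each row shifts and turns the commanded pose from where the row before left it, along the tool's axes as they then stand; what a row does not reach is not made up. A row lasts 1/10 s, in which the tool goes at most 50 mm and 8.59 degrees, less where a joint would pass 70% of its speed; a pose out of reach is approached as far as the arm can. A call is refused whole if a number of a shift passes 0.05 or a number of a turn 8.59, either way. A call with a gripper value outside its range is refused whole. The fingers move at their own pace and stop on an object; the grip force is fixed at half the most. Time passes only in rows, so rows that do not move let the fingers close, or fill a call up. It gives the time, the measured TCP pose, the force and the opening at its end, in the units of the state.
- state(): the state, without advancing time (a new reading comes with each control period).
- get_image(name): name is "scene" or "top" or "wrist"; returns (picture, depth): 420x560x3 uint8, red, green, blue; 420x560 float32, m along the optical axis (not along the pixel's ray), 0 where there is no reading.
- camera_params(name): a dict with "fx", "fy", "cx", "cy" (pixels), "extrinsics" (4x4, takes a point from camera to world coordinates). Camera axes: x right, y up, looking along -z (the intrinsics and any distortion apply to the point x, -y, -z); pixel columns grow to the right and rows downward; lengths in m; the calibration is good to about 2 mm. A picture is of the moment at which its call begins: read the wrist's pose just before it. camera_params takes no time and is no camera call; for the wrist camera it gives the pose at the moment of the call.
- close_job(): hands the job in, once; it reports no verdict.
The state is a dict: "t": time; "joint_pos": joint angles; "qd": joint speeds; "joint_torque": joint torques, N m; "ee_pos": TCP position; "eef_rot": TCP orientation; "wrist_force": force on the tool from outside, world axes, zero at the start; "wrist_torque": the same for the moment, N m; "opening": opening from 0.0 (shut) to 1.0 (fully open).
Only numpy, scipy, OpenCV 4.12 (cv2) and the standard library are available. Lean on these libraries where they do the work, as an engineer would, in place of code of your own. Each camera call takes 0.05 s, during which the arm holds its last target.

## Working session

There is one attempt and no reset: what is moved stays moved. The work goes in short steps, Python scripts to look and compute and a tool call to move; the robot and the scene stay as the last step left them, time stands still between calls to the robot, and variables do not carry over. Pictures are saved under pics/ and viewed, and the job is handed in when it is done.

Besides the shell and the picture viewer there is one more tool, called after "Call:" as name(argument=value, ...) on one line, values as JSON. carry_out: Moves the arm, as the interface text tells. Its arguments: {"type":"object","properties":{"rows":{"type":"array","items":{"type":"array","items":{"type":"number"}}}},"required":["rows"]}

```bash
mkdir -p pics; python3 - <<'E'
from bench import *
import cv2
print(state())
for n in ["scene","top"]:
    p,d=get_image(n); cv2.imwrite(f"pics/{n}0.png",p[:,:,::-1]); 
    import numpy as np; np.savez(f"{n}0.npz",p=p,d=d,**{k:v for k,v in camera_params(n).items()})
    print(camera_params(n))
E
```

```text
{'t': 0.0, 'joint_pos': array([ 1.11901482e+00,  3.20290751e-01,  1.56564571e+00, -8.98593633e-06,
        1.25739649e+00, -1.99974004e-02]), 'qd': array([-0.00044124, -0.00088998, -0.00134169, -0.00095733, -0.00056019,
       -0.0021329 ]), 'joint_torque': array([ 1.39107178e-03, -4.12469459e+01, -2.31973279e+01,  7.28247198e-02,
        4.57341224e-02, -1.39475374e-04]), 'ee_pos': array([0.24043505, 0.52181834, 0.23513384]), 'eef_rot': array([-6.72898548e-01, -3.06827341e+00,  2.66074733e-03]), 'wrist_force': array([ 0.19292083, -0.35750532, -0.45751837]), 'wrist_torque': array([0.00146423, 0.02311991, 0.01661051]), 'opening': 0.9979484818051872}
{'fx': 455.73884649216404, 'fy': 455.73884649216404, 'cx': 286.9199004080592, 'cy': 210.42277472716776, 'extrinsics': array([[ 0.85865018, -0.32459185,  0.39668628,  0.96371218],
       [ 0.51229256,  0.51838023, -0.68471766, -0.68037159],
       [ 0.01661945,  0.79115237,  0.61139327,  0.75775439],
       [ 0.        ,  0.        ,  0.        ,  1.        ]])}
{'fx': 463.0224433537065, 'fy': 463.0224433537065, 'cx': 280.3707069549881, 'cy': 217.91423094165313, 'extrinsics': array([[-0.00167841,  0.98796576, -0.15466364,  0.36132689],
       [-0.99998747, -0.00238774, -0.00440066, -0.00394482],
       [-0.00471699,  0.15465431,  0.98795738,  1.33079061],
       [ 0.        ,  0.        ,  0.        ,  1.        ]])}
```

View pics/scene0.png

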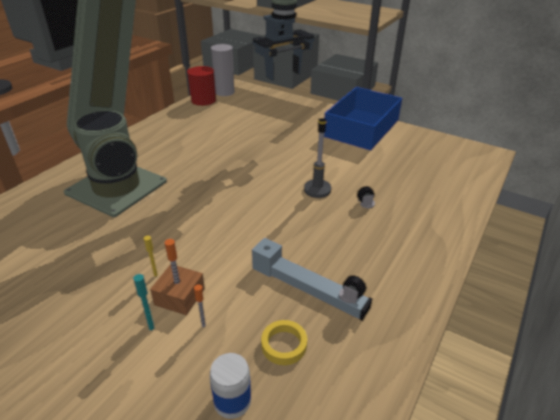

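View pics/top0.png

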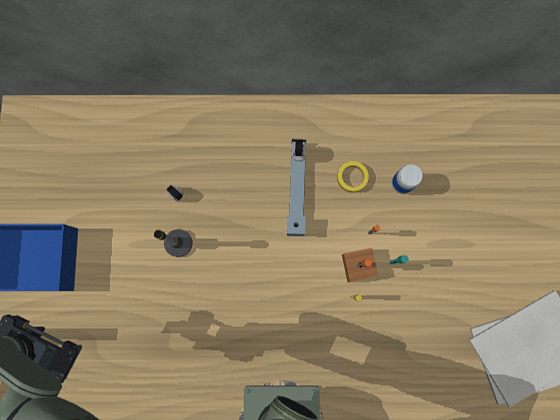

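The scene view shows the larger orange handle in the stand at (171,248), with a smaller orange decoy at (199,292), turquoise at (141,290) and yellow at (149,242). The socket is at about (266,246) and the gauge knob at (322,125). In the top view the rod top is at (368,262), the socket at (296,225) and the gauge knob at (159,235). Next I'll measure these.

```bash
cat > h.py <<'E'
import numpy as np, cv2
def cloud(d,K):
    E=np.asarray(K['extrinsics']);v,u=np.mgrid[0:420,0:560]
    c=np.stack([(u-K['cx'])/K['fx']*d,-(v-K['cy'])/K['fy']*d,-d],-1)
    return c@E[:3,:3].T+E[:3,3]
def proj(P,K):
    E=np.asarray(K['extrinsics']);c=(np.asarray(P)-E[:3,3])@E[:3,:3]
    return np.stack([K['cx']+K['fx']*c[...,0]/-c[...,2],K['cy']-K['fy']*c[...,1]/-c[...,2]],-1)
E
python3 - <<'E'
from h import *
for n in ["top","scene"]:
    z=np.load(n+"0.npz");p=z['p'];X=cloud(z['d'],z);hsv=cv2.cvtColor(p,cv2.COLOR_RGB2HSV)
    print(n,"table z",np.median(X[280:300,200:300,2]) if n=="top" else np.median(X[200:230,100:200,2]))
    o=((hsv[...,0]<12)&(hsv[...,1]>190)&(hsv[...,2]>130)).astype(np.uint8)
    k,l,s,c=cv2.connectedComponentsWithStats(o)
    for i in range(1,k):
        if s[i,4]>8:
            q=X[l==i]; q=q[q[:,2]>0.02]
            if not len(q): continue
            t=q[q[:,2]>q[:,2].max()-.006]; print(s[i],c[i],"top",t.mean(0),"zmax",q[:,2].max(),"mean",q.mean(0),len(q))
    # region tests
    def reg(name,lo,hi):
        m=np.all((X>lo)&(X<hi),-1); q=X[m]
        if len(q): print(name,len(q),"min",q.min(0).round(4),"max",q.max(0).round(4),"med",np.median(q,0).round(4),"mid",((q.min(0)+q.max(0))/2).round(4))
    reg("block",[.3,-.08,.052],[.5,.04,.068])
    reg("knob",[.3,.15,.15],[.5,.35,.3])
    reg("stand",[.2,-.3,.042],[.45,-.1,.058])
    reg("sleeve",[.3,.15,.075],[.5,.35,.095])
    reg("base",[.3,.15,.006],[.5,.35,.03])
E
```

```text
top table z 0.0008929992434721923
[376 226   3   5   9] [377.11111111 227.66666667] top [ 0.52663837 -0.25493526  0.11543662] zmax 0.11854565920543991 mean [ 0.52496797 -0.25458307  0.11460732] 9
knob 79 min [0.4866 0.2853 0.1501] max [0.4998 0.3059 0.2292] med [0.4934 0.2916 0.2203] mid [0.4932 0.2956 0.1896]
stand 546 min [ 0.3432 -0.2656  0.0425] max [ 0.4497 -0.1761  0.0577] med [ 0.4189 -0.2127  0.0508] mid [ 0.3965 -0.2208  0.0501]
sleeve 56 min [0.4821 0.2794 0.0762] max [0.4997 0.3102 0.0945] med [0.4905 0.2906 0.0899] mid [0.4909 0.2948 0.0853]
base 399 min [0.3017 0.1511 0.006 ] max [0.4989 0.3489 0.0297] med [0.4725 0.2822 0.0144] mid [0.4003 0.25   0.0178]
scene table z 0.0007139227202672682
[167 241   6   5  19] [169.15789474 242.89473684] top [ 0.96371218 -0.68037159  0.75775439] zmax 0.7577543939049345 mean [ 0.46197926 -0.24576291  0.19138021] 19
[195 286   5   5  13] [197.30769231 287.84615385] top [ 0.5265838  -0.25562426  0.11620268] zmax 0.11831719778700234 mean [ 0.5265838  -0.25562426  0.11620268] 13
knob 107 min [0.485  0.2811 0.1518] max [0.5    0.3064 0.2255] med [0.495  0.2888 0.2002] mid [0.4925 0.2938 0.1887]
stand 777 min [ 0.3395 -0.2673  0.0421] max [ 0.4499 -0.1759  0.058 ] med [ 0.4224 -0.2267  0.0502] mid [ 0.3947 -0.2216  0.05  ]
sleeve 45 min [0.4813 0.2765 0.0752] max [0.4996 0.3037 0.0944] med [0.4913 0.2835 0.0895] mid [0.4905 0.2901 0.0848]
base 142 min [0.4566 0.2534 0.0064] max [0.4999 0.3338 0.0288] med [0.4812 0.2768 0.0161] mid [0.4782 0.2936 0.0176]
```

```bash
python3 - <<'E'
import cv2
a=cv2.imread('pics/top0.png');s=cv2.imread('pics/scene0.png')
r=lambda i,x,y,w,h:cv2.resize(i[y:y+h,x:x+w],(400,300),interpolation=cv2.INTER_CUBIC)
import numpy as np
cv2.imwrite('pics/z.png',np.vstack([np.hstack([r(a,270,200,80,60),r(a,335,215,80,60)]),np.hstack([r(a,140,215,80,60),r(s,240,225,80,60)])]))
E
```

```text
(no output)
```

View pics/z.png

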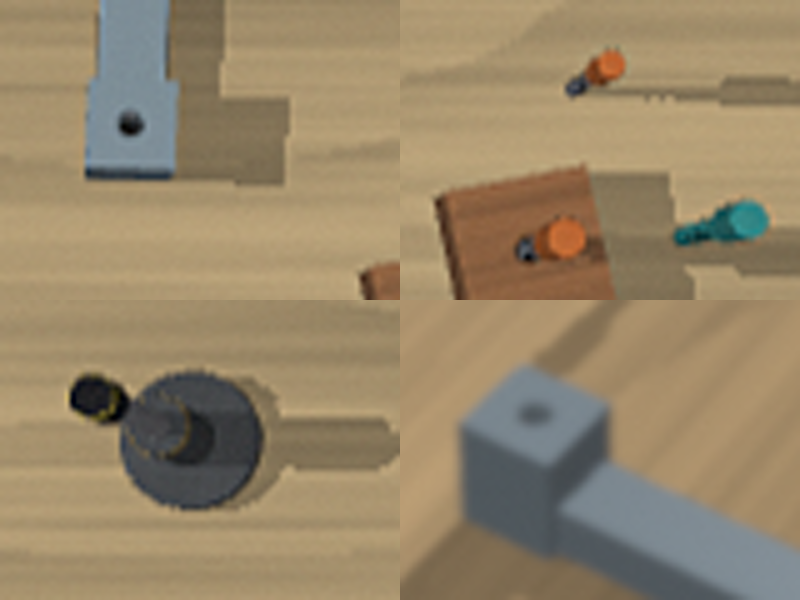

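The crops show the socket hole at top-view (296,224.5), the rod top at (368,262) and the knob at (159.5,234.5). My first boxes clipped the regions at x = 0.45/0.5, so I'll redo them wider.

```bash
python3 - <<'E'
from h import *
for n in ["top","scene"]:
    z=np.load(n+"0.npz");X=cloud(z['d'],z);p=z['p'].astype(int)
    print(n)
    def reg(name,lo,hi):
        m=np.all((X>lo)&(X<hi),-1); q=X[m]
        if len(q):
            r=cv2.minAreaRect((q[:,:2]*1000).astype(np.float32)) 
            print(name,len(q),"rect",np.round(r[0],1),np.round(r[1],1),round(r[2],1),"mean",q.mean(0).round(4),"zmax",q[:,2].max().round(4))
    reg("block",[.44,-.1,.052],[.58,.04,.068])
    reg("knobtop",[.44,.22,.205],[.56,.36,.3])
    reg("knob",[.44,.22,.16],[.56,.36,.3])
    reg("stand",[.34,-.3,.044],[.5,-.1,.056])
    reg("rodtop",[.34,-.3,.152],[.5,-.1,.175])
    reg("handle",[.34,-.3,.115],[.5,-.1,.175])
    reg("sleeve",[.44,.22,.08],[.56,.36,.096])
    reg("base",[.42,.2,.006],[.58,.38,.03])
# hole pixels, handles
z=np.load("top0.npz");X=cloud(z['d'],z)
E_=np.asarray(z['extrinsics'])
def ray(u,v,h,z=z):
    d=np.array([(u-z['cx'])/z['fx'],-(v-z['cy'])/z['fy'],-1]);E=z['extrinsics'];w=E[:3,:3]@d;o=E[:3,3];return o+w*(h-o[2])/w[2]
print("hole top",ray(296,224.5,.06))
s=np.load("scene0.npz");print("hole scene",ray(240+534/5*.5+0,225+(413-300)/5,.06,s))
g=cv2.cvtColor(z['p'],cv2.COLOR_RGB2GRAY).astype(float)[218:232,289:304]
w=np.clip(110-g,0,None);vv,uu=np.mgrid[218:232,289:304];u=(w*uu).sum()/w.sum();v=(w*vv).sum()/w.sum();print(u,v,ray(u,v,.06))
g=cv2.cvtColor(s['p'],cv2.COLOR_RGB2GRAY).astype(float)[241:253,258:275];print(g.astype(int))
E
```

```text
top
block 314 rect [543.2 -41.3] [49.8 50.6] 88.5 mean [ 0.5425 -0.0408  0.0609] zmax 0.0669
knobtop 83 rect [497.7 296.1] [22.3 21. ] 71.0 mean [0.4968 0.2944 0.2227] zmax 0.2292
knob 108 rect [497.6 296.1] [22.3 21.1] 69.1 mean [0.4966 0.2934 0.2136] zmax 0.2292
stand 750 rect [ 411.5 -223.7] [123.3  81.2] 11.0 mean [ 0.4316 -0.2176  0.0508] zmax 0.0559
rodtop 51 rect [ 432.9 -218.3] [18.  17.6] 89.2 mean [ 0.4324 -0.2185  0.161 ] zmax 0.1657
handle 91 rect [ 391.  -210.9] [ 18.7 103.5] 79.6 mean [ 0.4117 -0.2129  0.1457] zmax 0.1657
sleeve 83 rect [497.5 294.7] [30.9 30.5] 88.3 mean [0.4959 0.2921 0.0904] zmax 0.0959
base 535 rect [499.9 288.3] [176.7 156. ] 89.9 mean [0.4954 0.2876 0.015 ] zmax 0.0297
scene
block 407 rect [540.8 -41.8] [54.3 52.2] 88.0 mean [ 0.5431 -0.0447  0.0595] zmax 0.0637
knobtop 80 rect [496.6 293.5] [21.3 22.3] 25.8 mean [0.4981 0.2911 0.2176] zmax 0.2255
knob 176 rect [496.9 293.6] [21.9 22.3] 25.8 mean [0.4983 0.2907 0.2002] zmax 0.2255
stand 1097 rect [ 409.8 -224.5] [125.6  82.1] 11.7 mean [ 0.4338 -0.2239  0.05  ] zmax 0.0557
rodtop 86 rect [ 431.5 -
[... 656 characters left out ...]
132 132 131 132 131 131 131 131 131 131 132 132 132 133 133]
 [135 132 130 132 132 131 129 127 126 127 128 130 130 131 131 132 132]
 [132 131 131 131 131 128 123 118 115 115 119 123 127 131 132 131 131]
 [132 132 131 131 129 122 111 102  98 100 104 112 121 128 130 131 132]
 [131 132 131 130 128 117 102  90  87  89  92 101 115 126 130 132 133]
 [131 130 131 131 127 116 100  89  87  88  93 101 116 125 130 132 132]
 [131 131 131 132 128 122 112 103  99 101 106 113 123 129 131 131 130]
 [130 131 132 131 131 129 125 120 118 119 122 126 128 131 132 131 131]
 [127 130 130 131 130 130 131 129 129 129 130 130 131 132 130 131 129]
 [118 123 127 129 131 132 131 131 131 132 132 131 132 131 131 128 121]]
```

```bash
cat >> h.py <<'E'
from scipy.spatial.transform import Rotation as Ro
RD=np.array([[-1,0,0],[0,1,0],[0,0,-1.]])  # tool y = world y, down
def delta(s,target,R=RD):
    T=Ro.from_rotvec(s['eef_rot']).as_matrix()
    print("t",round(s['t'],2),"pos",s['ee_pos'].round(4),"F",s['wrist_force'].round(2),"open",round(s['opening'],3))
    print("shift now-frame",(T.T@(np.array(target)-s['ee_pos'])).round(4),"shift goal-frame",(R.T@(np.array(target)-s['ee_pos'])).round(4))
    print("turn",np.degrees(Ro.from_matrix(T.T@R).as_rotvec()).round(2))
E
python3 - <<'E'
from bench import *
from h import *
delta(state(),[.432,-.22,.3])
print({k:np.round(v,3) for k,v in camera_params("wrist").items()})
T=Ro.from_rotvec(state()['eef_rot']).as_matrix();C=camera_params("wrist")['extrinsics'];print("cam in tool",(T.T@(C[:3,3]-state()['ee_pos'])).round(4),(T.T@C[:3,:3]).round(3))
z=np.load("top0.npz");X=cloud(z['d'],z)
for n,a in dict(turq=(395,408,254,264),yel=(352,360,294,301),sm=(373,381,225,234)).items():
    q=X[a[2]:a[3],a[0]:a[1]].reshape(-1,3);q=q[q[:,2]>.03];print(n,q.mean(0).round(3),q.max(0).round(3),q.min(0).round(3))
E
```

```text
t 0.1 pos [0.2405 0.5219 0.2352] F [ 0.07  0.05 -0.43] open 0.998
shift now-frame [-0.4844 -0.5937 -0.0639] shift goal-frame [-0.1915 -0.7419 -0.0648]
turn [-9.000e-02 -2.000e-02 -2.474e+01]
{'fx': np.float64(375.308), 'fy': np.float64(375.308), 'cx': np.float64(281.796), 'cy': np.float64(208.428), 'extrinsics': array([[ 0.418, -0.872, -0.255,  0.168],
       [ 0.908,  0.401,  0.119,  0.555],
       [-0.001, -0.281,  0.96 ,  0.384],
       [ 0.   ,  0.   ,  0.   ,  1.   ]])}
cam in tool [ 0.0796 -0.0008 -0.1484] [[ 0.001  0.96   0.281]
 [ 1.    -0.    -0.001]
 [-0.     0.281 -0.96 ]]
turq [ 0.441 -0.311  0.134] [ 0.451 -0.303  0.158] [ 0.433 -0.321  0.064]
yel [ 0.345 -0.196  0.097] [ 0.352 -0.192  0.121] [ 0.339 -0.201  0.031]
sm [ 0.525 -0.252  0.11 ] [ 0.532 -0.245  0.123] [ 0.519 -0.26   0.065]
```

Call:
carry_out(rows=[[0,0,-8.25,0,0,-0.022,0.6],[0,0,-8.25,0,0,-0.022,0.6],[0,0,-8.25,0,0,-0.021,0.6],[0,0,0,-0.005,-0.045,0,0.6],[0,0,0,-0.01,-0.045,0,0.6]])

```text
t: 0.6
ee_pos: [0.2554, 0.4318, 0.3008]
eef_rot: [-0.004, 3.141, -0.0]
wrist_force: [0.3, -0.5, 0.0]
opening: 0.612
```

Call:
carry_out(rows=[[0,0,0,-0.01,-0.048,0,0.6],[0,0,0,-0.01,-0.048,0,0.6],[0,0,0,-0.01,-0.048,0,0.6],[0,0,0,-0.01,-0.048,0,0.6],[0,0,0,-0.01,-0.048,0,0.6]])

```text
t: 1.1
ee_pos: [0.3053, 0.1903, 0.3007]
eef_rot: [-0.002, 3.141, -0.0]
wrist_force: [1.5, -0.6, -0.2]
opening: 0.595
```

Call:
carry_out(rows=[[0,0,0,-0.01,-0.048,0,0.6],[0,0,0,-0.01,-0.048,0,0.6],[0,0,0,-0.01,-0.048,0,0.6],[0,0,0,-0.01,-0.048,0,0.6],[0,0,0,-0.01,-0.048,0,0.6]])

```text
t: 1.6
ee_pos: [0.3554, -0.0497, 0.301]
eef_rot: [0.0, 3.141, 0.0]
wrist_force: [1.3, 0.5, 0.4]
opening: 0.602
```

```bash
python3 - <<'E'
from bench import *
from h import *
delta(state(),[.432,-.22,.3])
E
```

```text
t 1.6 pos [ 0.3554 -0.0497  0.301 ] F [1.27 0.54 0.35] open 0.602
shift now-frame [-0.0766 -0.1703  0.001 ] shift goal-frame [-0.0766 -0.1703  0.001 ]
turn [ 0.01  0.04 -0.01]
```

Call:
carry_out(rows=[[0,0,0,-0.019,-0.043,0,0.6],[0,0,0,-0.019,-0.043,0,0.6],[0,0,0,-0.019,-0.042,0,0.6],[0,0,0,-0.019,-0.042,0,0.6],[0,0,0,0,0,0,0.6]])

```text
t: 2.1
ee_pos: [0.4334, -0.2221, 0.2996]
eef_rot: [-0.007, -3.141, 0.002]
wrist_force: [-1.5, 1.2, 0.0]
opening: 0.599
```

```bash
python3 - <<'E'
from bench import *
from h import *
delta(state(),[.432,-.22,.3])
K=camera_params("wrist");p,d=get_image("wrist");np.savez("w1.npz",p=p,d=d,**K)
cv2.imwrite("pics/w1.png",p[:,:,::-1])
for h in (.16,.11,.05): print(h,proj([.432,-.22,h],K))
E
```

```text
t 2.1 pos [ 0.4334 -0.2221  0.2996] F [-1.49  1.18  0.03] open 0.599
shift now-frame [ 0.0014  0.0021 -0.0004] shift goal-frame [ 0.0014  0.0021 -0.0004]
turn [-0.06 -0.04 -0.24]
0.16 [285.43794891 201.34286186]
0.11 [284.96981087 187.10603695]
0.05 [284.55480513 174.48505013]
```

View pics/w1.png

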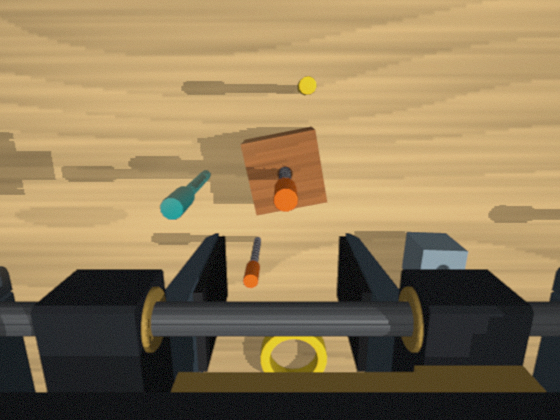

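The wrist view shows the rod's handle top at about (286,200) and its entry into the stand at (285,173). Both are within 1–2 px of the prediction, so the rod is nearly vertical. Next I'll refine this.

```bash
cat >> h.py <<'E'
def ray(u,v,h,z):
    d=np.array([(u-z['cx'])/z['fx'],-(v-z['cy'])/z['fy'],-1]);E=np.asarray(z['extrinsics']);w=E[:3,:3]@d;o=E[:3,3];return o+w*(h-o[2])/w[2]
E
python3 - <<'E'
from h import *
z=np.load("w1.npz");p=z['p'];X=cloud(z['d'],z);hsv=cv2.cvtColor(p,cv2.COLOR_RGB2HSV)
m=np.zeros((420,560),bool);m[150:220,250:320]=1
o=m&(hsv[...,1]>215)&(hsv[...,0]<14)
q=X[o];print(len(q))
t=q[(q[:,2]>.15)];print(len(t),"top",t.mean(0),(t.min(0)+t.max(0))/2)
for a,b in((.115,.13),(.13,.15),(.15,.165)):
    k=q[(q[:,2]>a)&(q[:,2]<b)];print(a,len(k),k.mean(0).round(4),((k[:,1].min()+k[:,1].max())/2).round(4))
to=o&(X[...,2]>.155);v,u=np.nonzero(to);print(u.mean(),v.mean(),ray(u.mean(),v.mean(),.16,z),cv2.minEnclosingCircle(np.stack([u,v],-1).astype(np.float32)))
s=m&(abs(X[...,2]-.05)<.004);r=cv2.minAreaRect((X[s][:,:2]*1000).astype(np.float32));print(r)
E
```

```text
444
342 top [ 0.42887573 -0.22042335  0.16077703] [ 0.39605765 -0.22034918  0.29929993]
0.115 25 [ 0.4222 -0.2205  0.1259] -0.2205
0.13 77 [ 0.4228 -0.2203  0.1401] -0.2199
0.15 340 [ 0.4293 -0.2204  0.1591] -0.2203
284.8726708074534 198.36335403726707 [ 0.42954828 -0.22044648  0.16      ] ((285.0870361328125, 198.28839111328125), 11.886743545532227)
((441.0743103027344, -220.25341796875), (72.64674377441406, 75.42335510253906), 1.405408263206482)
```

Call:
carry_out(rows=[[0,0,-0.24,0.002,0.0017,0.035,0.5],[0,0,0,0,0,0.04,0.5],[0,0,0,0,0,0.04,0.5],[0,0,0,0,0,0.035,0.5],[0,0,0,0,0,0.009,0.5]])

```text
t: 2.65
ee_pos: [0.4268, -0.2135, 0.1388]
eef_rot: [0.008, -3.134, -0.007]
wrist_force: [-0.5, 0.2, 0.1]
opening: 0.499
```

Call:
carry_out(rows=[[0,0,0,0,0,0,0.1],[0,0,0,0,0,0,0.1],[0,0,0,0,0,0,0.1],[0,0,0,0,0,0,0.1],[0,0,0,0,0,0,0.1]])

```text
t: 3.15
ee_pos: [0.4309, -0.2166, 0.1436]
eef_rot: [-0.007, 3.138, -0.003]
wrist_force: [0.2, -1.4, 6.9]
opening: 0.21
```

```bash
python3 - <<'E'
from bench import *
from h import *
s=state();delta(s,[.432,-.2204,.1405]);print(Ro.from_rotvec(s['eef_rot']).as_matrix().round(4),s['qd'].round(3),s['wrist_torque'])
for n in("wrist","scene"):
    K=camera_params(n);p,d=get_image(n);np.savez(n+"2.npz",p=p,d=d,**K)
    cv2.imwrite("pics/%s2.png"%n,p[:,:,::-1] if n=="wrist" else cv2.resize(p[190:350,90:300,::-1],None,fx=3,fy=3))
delta(state(),[.432,-.2204,.1405])
E
```

```text
t 3.15 pos [ 0.4309 -0.2166  0.1436] F [ 0.22 -1.41  6.89] open 0.21
shift now-frame [-0.0011 -0.0038  0.0031] shift goal-frame [-0.0011 -0.0038  0.0031]
turn [-0.1   0.2   0.25]
[[-1.     -0.0043  0.0034]
 [-0.0043  1.     -0.0018]
 [-0.0034 -0.0018 -1.    ]] [-0.     0.002 -0.001  0.002 -0.     0.   ] [ 0.03618197  0.04644948 -0.0078062 ]
t 3.25 pos [ 0.4309 -0.2166  0.1436] F [-0.17 -0.19  6.64] open 0.21
shift now-frame [-0.0011 -0.0038  0.0031] shift goal-frame [-0.0011 -0.0038  0.0031]
turn [-0.1   0.2   0.24]
```

View pics/wrist2.png

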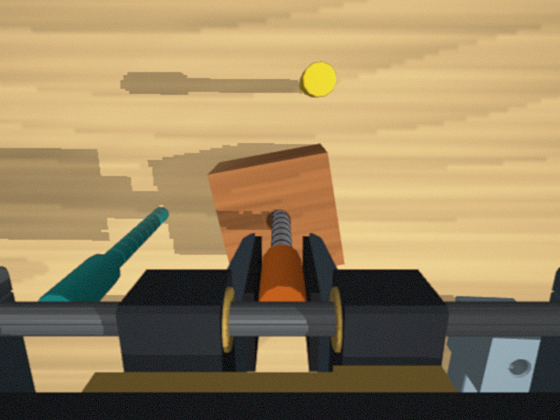

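View pics/scene2.png

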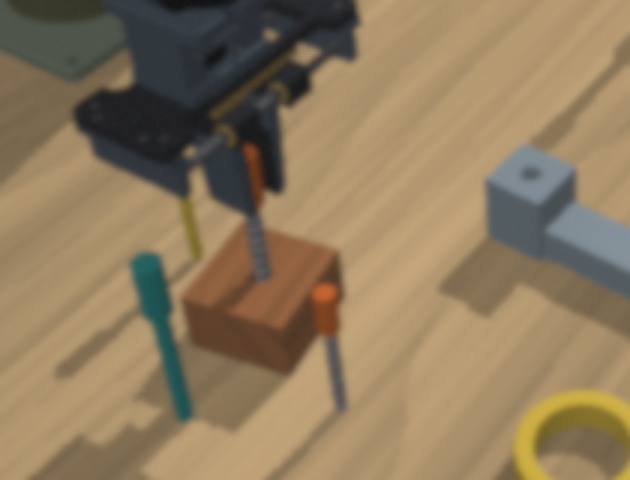

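Call:
carry_out(rows=[[0,0,0,0,0,-0.01,0.1],[0,0,0,0,0,-0.015,0.1],[0,0,0,0,0,-0.02,0.1],[0,0,0,0,0,-0.02,0.1],[0,0,0,0,0,-0.015,0.1]])

```text
t: 3.75
ee_pos: [0.4297, -0.2159, 0.2235]
eef_rot: [-0.007, 3.141, 0.0]
wrist_force: [-0.7, 0.6, -1.1]
opening: 0.215
```

Call:
carry_out(rows=[[0,0,0,0,0,0,0.1],[0,0,0,0,0,0,0.1],[0,0,0,0,0,0,0.1],[0,0,0,0,0,0,0.1],[0,0,0,0,0,0,0.1]])

```text
t: 4.25
ee_pos: [0.4294, -0.2158, 0.2212]
eef_rot: [0.007, -3.14, -0.001]
wrist_force: [-1.2, -0.1, -0.3]
opening: 0.211
```

```bash
python3 - <<'E'
from bench import *
from h import *
delta(state(),[.432,-.2204,.22])
for n in("wrist","scene","top"):
    K=camera_params(n);p,d=get_image(n);np.savez(n+"3.npz",p=p,d=d,**K)
    cv2.imwrite("pics/%s3.png"%n,p[:,:,::-1] if n=="wrist" else cv2.resize(p[130:330,90:300,::-1],None,fx=3,fy=3))
delta(state(),[.54,-.041,.22])
E
```

```text
t 4.25 pos [ 0.4294 -0.2158  0.2212] F [-1.2  -0.1  -0.34] open 0.211
shift now-frame [-0.0025 -0.0046  0.0012] shift goal-frame [-0.0026 -0.0046  0.0012]
turn [ 0.05 -0.08  0.25]
t 4.4 pos [ 0.4297 -0.216   0.2216] F [ 0.03 -0.05 -1.92] open 0.211
shift now-frame [-0.1111  0.1745  0.0016] shift goal-frame [-0.1103  0.175   0.0016]
turn [ 0.03 -0.04  0.25]
```

View pics/wrist3.png

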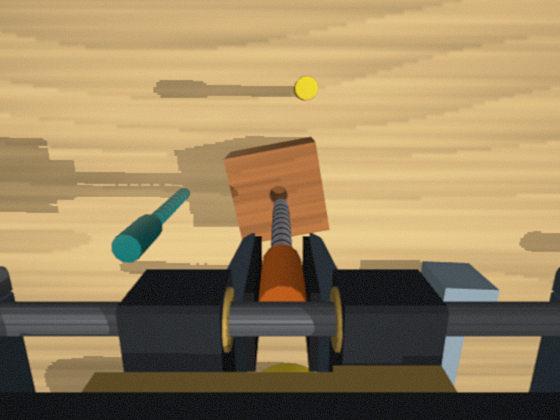

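View pics/scene3.png

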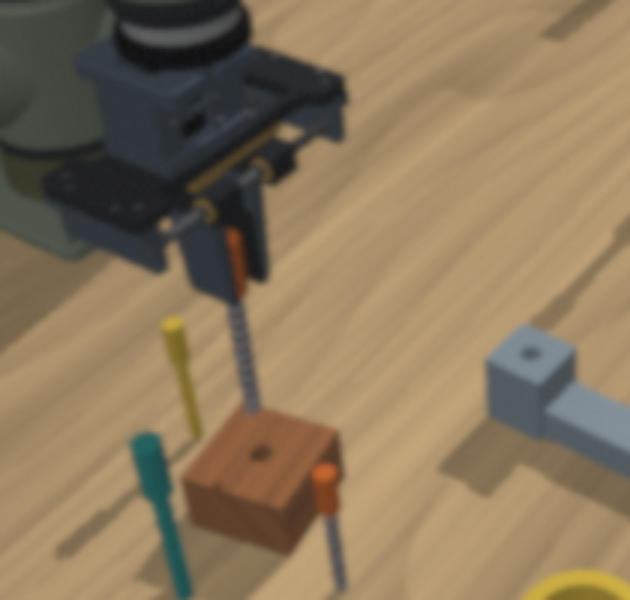

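The rod is in the grip and clear of the stand in both views. Next I'll measure its tilt and foot position in the tool frame.

```bash
cat >> h.py <<'E'
def rodline(z,ax,zlo,zhi,rad=.02):
    """pixel line of the rod's centre in an image; returns plane normal(world), camera centre"""
    X=cloud(z['d'],z);m=(z['d']>0)&(np.hypot(X[...,0]-ax[0],X[...,1]-ax[1])<rad)&(X[...,2]>zlo)&(X[...,2]<zhi)
    v,u=np.nonzero(m);rows=np.unique(v);c=np.array([[(u[v==r].min()+u[v==r].max())/2,r,(v==r).sum()] for r in rows])
    c=c[2:-2]
    vx,vy,x0,y0=cv2.fitLine(c[:,:2].astype(np.float32),cv2.DIST_HUBER,0,.01,.01).ravel()
    E=np.asarray(z['extrinsics'])
    f=lambda a,b:E[:3,:3]@np.array([(a-z['cx'])/z['fx'],-(b-z['cy'])/z['fy'],-1])
    n=np.cross(f(x0,y0),f(x0+20*vx,y0+20*vy));return n/np.linalg.norm(n),E[:3,3],X[m],c
def axis(views):
    n=[v[0] for v in views];c=[v[1] for v in views]
    d=np.cross(n[0],n[1]);d/=np.linalg.norm(d);d*=np.sign(d[2])
    A=np.array(n+[d]);p=np.linalg.solve(A,[n[0]@c[0],n[1]@c[1],0]);return p,d
E
python3 - <<'E'
from h import *
vs=[rodline(np.load(n+"3.npz"),(.43,-.218),.09,.185) for n in("scene","wrist")]
for v in vs: print(len(v[2]),v[2].min(0).round(4),v[2].max(0).round(4),v[2].mean(0).round(4)); print(v[3][::6].round(1).tolist())
p,d=axis(vs);print("dir",d)
for h in(.09,.1,.15,.2): print(p+d*(h-p[2])/d[2])
X=vs[0][2]
for h in np.arange(.08,.2,.02):
    k=X[abs(X[:,2]-h)<.01]
    if len(k):print(h,k.mean(0).round(4))
X=vs[1][2]
for h in np.arange(.08,.2,.02):
    k=X[abs(X[:,2]-h)<.01]
    if len(k):print(h,k.mean(0).round(4))
s=np.load("scene0.npz");g=cv2.cvtColor(s['p'],cv2.COLOR_RGB2GRAY).astype(float)[243:253,261:273]
w=np.clip(122-g,0,None);vv,uu=np.mgrid[243:253,261:273];print("hole scene",ray((w*uu).sum()/w.sum(),(w*vv).sum()/w.sum(),.06,s))
E
```

```text
222 [ 0.424  -0.2252  0.0909] [ 0.4366 -0.2121  0.1847] [ 0.4323 -0.2196  0.14  ]
[[168.0, 234.0, 7.0], [169.0, 240.0, 7.0], [170.0, 246.0, 7.0], [171.5, 252.0, 6.0], [172.5, 258.0, 6.0], [173.5, 264.0, 6.0]]
809 [ 0.4228 -0.2236  0.09  ] [ 0.4303 -0.2112  0.1848] [ 0.4246 -0.2174  0.145 ]
[[280.5, 201.0, 12.0], [280.0, 207.0, 15.0], [280.0, 213.0, 17.0], [280.5, 219.0, 18.0], [280.5, 225.0, 18.0], [280.5, 231.0, 19.0], [280.5, 237.0, 20.0], [281.0, 243.0, 21.0]]
dir [0.00128824 0.00904815 0.99995823]
[ 0.42968646 -0.21778829  0.09      ]
[ 0.42969934 -0.21769781  0.1       ]
[ 0.42976376 -0.21724538  0.15      ]
[ 0.42982817 -0.21679295  0.2       ]
0.1 [ 0.4322 -0.22    0.1004]
0.12000000000000001 [ 0.4322 -0.2196  0.1198]
0.14 [ 0.4321 -0.2193  0.1404]
0.16000000000000003 [ 0.4323 -0.2197  0.16  ]
0.18000000000000002 [ 0.4324 -0.2193  0.1776]
0.1 [ 0.4245 -0.2178  0.1007]
0.12000000000000001 [ 0.4246 -0.2175  0.1205]
0.14 [ 0.4247 -0.2176  0.1409]
0.16000000000000003 [ 0.4247 -0.2172  0.1608]
0.18000000000000002 [ 0.4245 -0.2172  0.1768]
hole scene [ 0.54193629 -0.04116751  0.06      ]
```

Call:
carry_out(rows=[[0,0,0.25,-0.015,0.025,0,0.1],[0,0,0,-0.025,0.04,0,0.1],[0,0,0,-0.03,0.045,0,0.1],[0,0,0,-0.025,0.04,0,0.1],[0,0,0,-0.012,0.02,0,0.1]])

```text
t: 4.9
ee_pos: [0.5361, -0.0463, 0.2218]
eef_rot: [-0.004, 3.141, 0.002]
wrist_force: [0.3, -0.6, -0.4]
opening: 0.213
```

Call:
carry_out(rows=[[0,0,0,-0.005,0.007,0,0.1],[0,0,0,0,0,0.005,0.1],[0,0,0,0,0,0.005,0.1],[0,0,0,0,0,0,0.1],[0,0,0,0,0,0,0.1]])

```text
t: 5.4
ee_pos: [0.5387, -0.0434, 0.2117]
eef_rot: [-0.003, -3.141, 0.0]
wrist_force: [0.1, -0.2, -1.2]
opening: 0.213
```

```bash
python3 - <<'E'
from bench import *
from h import *
s=state();delta(s,[.5416,-.039,.21]);K={}
for n in("wrist","scene","top"):
    K=camera_params(n);p,d=get_image(n);np.savez(n+"4.npz",p=p,d=d,**K)
    cv2.imwrite("pics/%s4.png"%n,p[:,:,::-1] if n=="wrist" else cv2.resize(p[130:330,190:400,::-1],None,fx=3,fy=3))
delta(state(),[.5416,-.039,.21])
vs=[rodline(np.load(n+"4.npz"),s['ee_pos'][:2]-[0,.002],.085,.175) for n in("scene","wrist")]
for v in vs: print(len(v[2]),v[2].min(0).round(4),v[2].max(0).round(4),v[3][::5].round(1).tolist())
p,d=axis(vs);print("dir",d,"at .08",p+d*(.08-p[2])/d[2])
E
```

```text
t 5.4 pos [ 0.5387 -0.0434  0.2117] F [ 0.12 -0.18 -1.2 ] open 0.213
shift now-frame [-0.0029  0.0044  0.0017] shift goal-frame [-0.0029  0.0044  0.0017]
turn [-0.   -0.04 -0.1 ]
t 5.55 pos [ 0.5393 -0.043   0.2122] F [ 0.39  0.33 -1.78] open 0.213
shift now-frame [-0.0023  0.004   0.0022] shift goal-frame [-0.0023  0.004   0.0022]
turn [-0.    0.02 -0.06]
160 [ 0.5349 -0.0523  0.0855] [ 0.5454 -0.0437  0.1749] [[264.0, 211.0, 5.0], [264.0, 216.0, 5.0], [264.0, 221.0, 5.0], [264.0, 226.0, 5.0], [264.0, 231.0, 5.0], [264.0, 236.0, 5.0]]
793 [ 0.5321 -0.0513  0.0853] [ 0.5393 -0.0389  0.1749] [[280.0, 202.0, 11.0], [280.5, 207.0, 16.0], [280.0, 212.0, 17.0], [280.5, 217.0, 18.0], [280.5, 222.0, 18.0], [280.5, 227.0, 18.0], [280.5, 232.0, 20.0], [280.5, 237.0, 20.0], [281.0, 242.0, 21.0]]
dir [0.01091605 0.00909385 0.99989907] at .08 [ 0.53841444 -0.0454646   0.08      ]
```

View pics/wrist4.png

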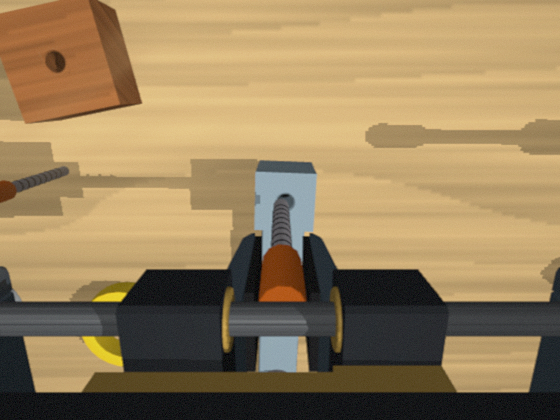

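View pics/scene4.png

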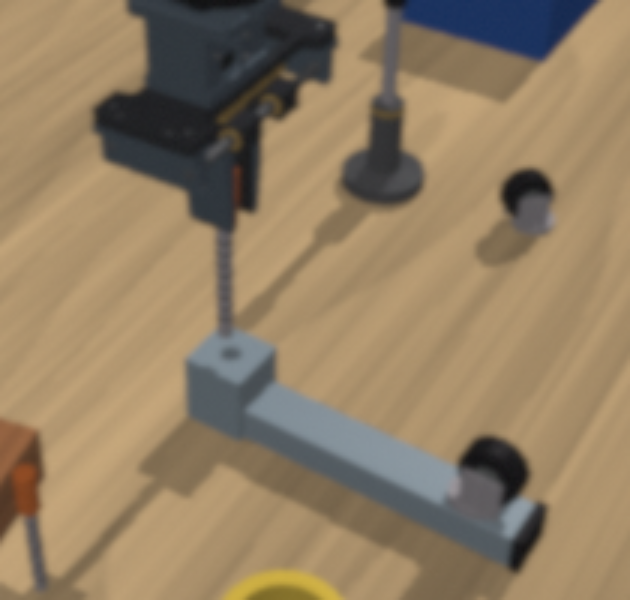

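The wrist view shows the rod's foot at about (281,200) and the socket mouth at (285,201). The scene view shows the rod just left of the mouth, at 264.7 against 266.8. So it needs a few mm in +x and +y.

```bash
python3 - <<'E'
from h import *
z=np.load("wrist4.npz");print("hole wrist",ray(285,201,.06,z))
g=cv2.cvtColor(z['p'],cv2.COLOR_RGB2GRAY);print(g[190:212,272:300])
print(proj([.5417,-.0409,.06],z), proj([.5384,-.0455,.078],z))
s=np.load("scene4.npz");print(proj([.5417,-.0409,.06],s))
cv2.imwrite("pics/w4z.png",cv2.resize(z['p'][150:250,230:340,::-1],None,fx=6,fy=6,interpolation=cv2.INTER_CUBIC))
E
```

```text
hole wrist [ 0.54038402 -0.04148601  0.06      ]
[[163 167 171 166 166 167 167 168 166 166 167 166 165 167 168 166 167 166
  165 166 166 166 167 165 167 165 167 166]
 [163 167 166 167 166 167 166 166 166 168 166 166 164 168 164 167 168 167
  167 166 164 165 166 168 164 168 167 165]
 [167 165 164 167 166 165 166 167 166 165 162 157 155 151 152 155 158 165
  166 166 169 164 167 165 167 165 164 165]
 [166 164 165 169 169 165 164 163 158 146 133 126 121 116 118 119 126 143
  156 167 166 169 167 164 168 166 165 167]
 [165 168 162 164 166 166 159 151 131 107  80  67  58  59  60  62  82 110
  136 155 166 167 166 168 167 163 167 167]
 [163 168 168 162 165 159 143 118  92  52  39  24  18  13  20  30  46  74
  101 122 151 163 166 165 166 166 166 163]
 [166 167 169 166 158 145 125  92  63  40  36  23  31  31  35  41  55  74
   89 104 131 151 166 168 166 164 167 167]
 [164 167 165 163 156 128  97  74  62  67  62  54  57  59  64  73  78  81
   80  89 106 130 156 166 168 167 166 167]
 [168 165 170 163 148 116  81  71  78  76  78  84  79  77  78  82  82  84
   78  85  86 110 148 165 168 169 169 165
[... 907 characters left out ...]
4 123 148 169 165 169 166 166]
 [164 127  80  65  85  88  86  84  85  85  87  93  97  94  80  79  84  88
   94 109 118 139 162 167 169 164 166 167]
 [164 118  78  78  82  81  70  62  58  65  57  67  86  96  99  88  90 102
  115 122 141 157 166 168 168 167 164 167]
 [158 114  81  76  68  59  64  71  76  75  71  71  69  75  92  98  90 110
  130 142 157 169 169 167 163 168 168 166]
 [146 104  69  64  64  75  83  89  88  93  93  94  92  77  81  88  97 120
  144 156 166 168 167 167 169 165 167 164]
 [126  87  70  76  88  93  88  91  89  87  91  98 100 103  87  82  97 131
  160 170 167 164 167 164 167 169 165 166]]
[285.70421074 202.53004369] [280.06296214 204.59102488]
[266.44406898 247.32778179]
```

View pics/w4z.png

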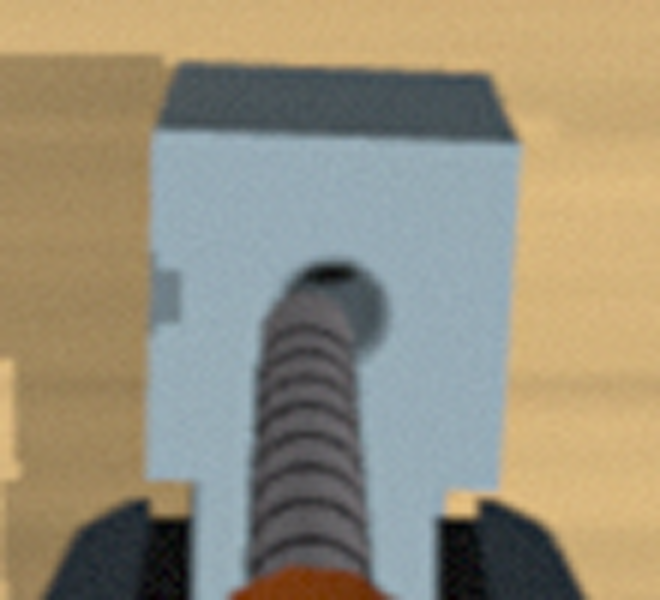

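Call:
carry_out(rows=[[0,0,0,-0.003,0.0042,0,0.1],[0,0,0,0,0,0.003,0.1],[0,0,0,0,0,0.004,0.1],[0,0,0,0,0,0.004,0.1],[0,0,0,0,0,0.002,0.1]])

```text
t: 6.05
ee_pos: [0.542, -0.0381, 0.1982]
eef_rot: [0.0, -3.14, -0.0]
wrist_force: [-0.6, 0.3, -1.4]
opening: 0.214
```

```bash
python3 - <<'E'
from bench import *
from h import *
s=state();delta(s,[.5422,-.0389,.2]);K={}
for n in("wrist","scene"):
    K=camera_params(n);p,d=get_image(n);np.savez(n+"5.npz",p=p,d=d,**K)
    cv2.imwrite("pics/%s5.png"%n,cv2.resize(p[150:250,230:340,::-1],None,fx=5,fy=5) if n=="wrist" else cv2.resize(p[200:280,220:310,::-1],None,fx=6,fy=6))
vs=[rodline(np.load(n+"5.npz"),s['ee_pos'][:2]-[0,.002],.085,.165) for n in("scene","wrist")]
p,d=axis(vs);print("dir",d,"at .065",p+d*(.065-p[2])/d[2]);delta(state(),[.5422,-.0389,.2])
E
```

```text
t 6.05 pos [ 0.542  -0.0381  0.1982] F [-0.58  0.27 -1.42] open 0.214
shift now-frame [-0.0002 -0.0008 -0.0018] shift goal-frame [-0.0002 -0.0008 -0.0018]
turn [ 0.01 -0.07  0.01]
dir [0.0061582  0.01030562 0.99992793] at .065 [ 0.54144213 -0.04016821  0.065     ]
t 6.15 pos [ 0.5421 -0.0381  0.1984] F [ 0.72 -0.23 -1.32] open 0.217
shift now-frame [-0.0001 -0.0008 -0.0016] shift goal-frame [-0.0001 -0.0008 -0.0016]
turn [ 0.01 -0.06  0.  ]
```

View pics/wrist5.png

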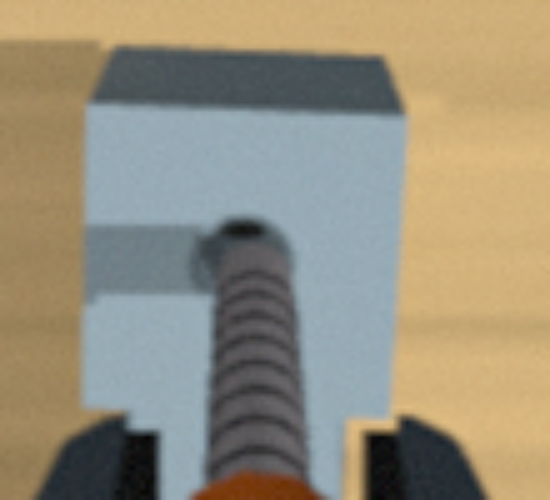

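View pics/scene5.png

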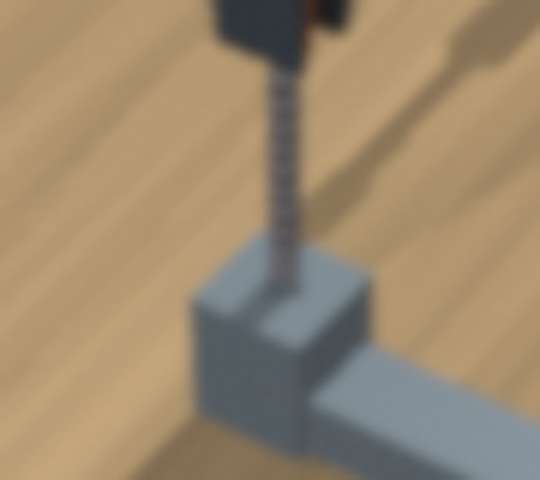

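The wrist crop shows the hole centred at about 242 and the rod's foot at 252, so the rod is about 1.2 mm too far in +y. I'll correct that and enter.

Call:
carry_out(rows=[[0,0,0,0,-0.0012,0,0.1],[0,0,0,0,0,0.002,0.1],[0,0,0,0,0,0.002,0.1],[0,0,0,0,0,0.002,0.1],[0,0,0,0,0,0.001,0.1]])

```text
t: 6.65
ee_pos: [0.5423, -0.0393, 0.1917]
eef_rot: [-0.0, -3.141, -0.0]
wrist_force: [-0.9, 0.3, -1.0]
opening: 0.212
```

Call:
carry_out(rows=[[0,0,0,0,0,0.001,0.1],[0,0,0,0,0,0.001,0.1],[0,0,0,0,0,0.001,0.1],[0,0,0,0,0,0.001,0.1],[0,0,0,0,0,0,0.1]])

```text
t: 7.15
ee_pos: [0.5423, -0.0394, 0.1878]
eef_rot: [-0.0, -3.141, -0.0]
wrist_force: [0.5, 0.3, -0.6]
opening: 0.215
```

Call:
carry_out(rows=[[0,0,0,0,0,0.001,0.1],[0,0,0,0,0,0.001,0.1],[0,0,0,0,0,0.001,0.1],[0,0,0,0,0,0.001,0.1],[0,0,0,0,0,0.001,0.1]])

```text
t: 7.65
ee_pos: [0.5424, -0.0394, 0.1829]
eef_rot: [0.0, -3.142, -0.0]
wrist_force: [0.7, -0.6, -1.5]
opening: 0.212
```

Call:
carry_out(rows=[[0,0,0,0,0,0.001,0.1],[0,0,0,0,0,0.001,0.1],[0,0,0,0,0,0.001,0.1],[0,0,0,0,0,0.001,0.1],[0,0,0,0,0,0,0.1]])

```text
t: 8.15
ee_pos: [0.5424, -0.0392, 0.1793]
eef_rot: [0.0, 3.141, 0.0]
wrist_force: [-1.6, 0.4, 4.2]
opening: 0.211
```

```bash
python3 - <<'E'
from bench import *
from h import *
s=state();delta(s,[.5422,-.0394,.17])
for n in("wrist","scene"):
    K=camera_params(n);p,d=get_image(n);np.savez(n+"6.npz",p=p,d=d,**K)
a=np.load("wrist6.npz")['p'][150:300,210:350,::-1];b=np.load("scene6.npz")['p'][180:280,210:310,::-1]
cv2.imwrite("pics/6.png",np.hstack([cv2.resize(a,(380,400)),cv2.resize(b,(400,400))]))
E
```

```text
t 8.15 pos [ 0.5424 -0.0392  0.1793] F [-1.62  0.4   4.18] open 0.211
shift now-frame [ 0.0002 -0.0002  0.0093] shift goal-frame [ 0.0002 -0.0002  0.0093]
turn [ 0.02  0.03 -0.  ]
```

View pics/6.png

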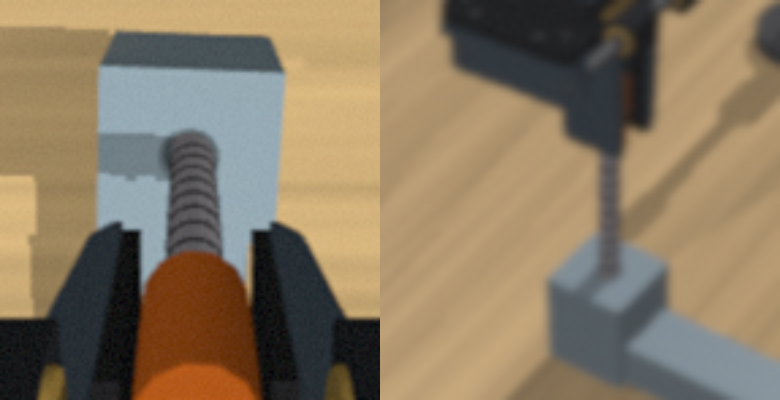

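The rod is in the bore in both views, at about (190,150) in the wrist crop, and the grip now resists with about 5 N. I'll carry on gently.

Call:
carry_out(rows=[[0,0,0,0,0,0.001,0.1],[0,0,0,0,0,0.001,0.1],[0,0,0,0,0,0.001,0.1],[0,0,0,0,0,0.001,0.1],[0,0,0,0,0,0,0.1]])

```text
t: 8.75
ee_pos: [0.5426, -0.0394, 0.1757]
eef_rot: [-0.0, 3.141, -0.0]
wrist_force: [-1.6, 0.0, 6.5]
opening: 0.215
```

Call:
carry_out(rows=[[0,0,0,0,0,0.001,0.1],[0,0,0,0,0,0.001,0.1],[0,0,0,0,0,0.0005,0.1],[0,0,0,0,0,0,0.1],[0,0,0,0,0,0,0.1]])

```text
t: 9.25
ee_pos: [0.5426, -0.0394, 0.1732]
eef_rot: [0.0, 3.141, -0.0]
wrist_force: [-1.9, 0.9, 6.5]
opening: 0.211
```

Call:
carry_out(rows=[[0,0,0,0,0,0.0007,0.1],[0,0,0,0,0,0.0007,0.1],[0,0,0,0,0,0.0006,0.1],[0,0,0,0,0,0,0.1],[0,0,0,0,0,0,0.1]])

```text
t: 9.75
ee_pos: [0.5426, -0.0394, 0.1712]
eef_rot: [-0.0, 3.141, -0.0]
wrist_force: [-1.4, 0.2, 6.5]
opening: 0.213
```

Call:
carry_out(rows=[[0,0,0,0,0,0.0006,0.1],[0,0,0,0,0,0.0006,0.1],[0,0,0,0,0,0.0006,0.1],[0,0,0,0,0,0,0.1],[0,0,0,0,0,0,0.1]])

```text
t: 10.25
ee_pos: [0.5426, -0.0394, 0.1694]
eef_rot: [-0.0, 3.141, -0.0]
wrist_force: [-2.3, 0.3, 6.1]
opening: 0.211
```

Call:
carry_out(rows=[[0,0,0,0,0,0.0005,0.1],[0,0,0,0,0,0.0005,0.1],[0,0,0,0,0,0.0005,0.1],[0,0,0,0,0,0.0003,0.1],[0,0,0,0,0,0,0.1]])

```text
t: 10.75
ee_pos: [0.5426, -0.0394, 0.1678]
eef_rot: [-0.0, 3.14, -0.0]
wrist_force: [-1.7, 0.3, 7.5]
opening: 0.214
```

Call:
carry_out(rows=[[0,0,0,0,0,0.0005,0.1],[0,0,0,0,0,0.0005,0.1],[0,0,0,0,0,0.0005,0.1],[0,0,0,0,0,0.0003,0.1],[0,0,0,0,0,0,0.1]])

```text
t: 11.25
ee_pos: [0.5426, -0.0394, 0.1659]
eef_rot: [-0.0, 3.141, -0.0]
wrist_force: [-2.2, 0.1, 8.3]
opening: 0.214
```

Call:
carry_out(rows=[[0,0,0,0,0,0.0005,0.1],[0,0,0,0,0,0.0005,0.1],[0,0,0,0,0,0.0005,0.1],[0,0,0,0,0,0,0.1],[0,0,0,0,0,0,0.1]])

```text
t: 11.75
ee_pos: [0.5425, -0.0394, 0.1643]
eef_rot: [-0.0, 3.141, -0.0]
wrist_force: [-2.3, 0.5, 7.8]
opening: 0.212
```

Call:
carry_out(rows=[[0,0,0,0,0,0.0005,0.1],[0,0,0,0,0,0.0005,0.1],[0,0,0,0,0,0.0005,0.1],[0,0,0,0,0,0.0003,0.1],[0,0,0,0,0,0,0.1]])

```text
t: 12.25
ee_pos: [0.5426, -0.0395, 0.1626]
eef_rot: [-0.0, 3.141, -0.0]
wrist_force: [-2.2, 1.1, 8.5]
opening: 0.218
```

Call:
carry_out(rows=[[0,0,0,0,0,0.0005,0.1],[0,0,0,0,0,0.0005,0.1],[0,0,0,0,0,0.0005,0.1],[0,0,0,0,0,0.0003,0.1],[0,0,0,0,0,0,0.1]])

```text
t: 12.75
ee_pos: [0.5425, -0.0394, 0.1608]
eef_rot: [-0.0, 3.141, -0.0]
wrist_force: [-2.4, 0.4, 8.1]
opening: 0.213
```

Call:
carry_out(rows=[[0,0,0,0,0,0.0005,0.1],[0,0,0,0,0,0.0005,0.1],[0,0,0,0,0,0.0005,0.1],[0,0,0,0,0,0.0003,0.1],[0,0,0,0,0,0,0.1]])

```text
t: 13.25
ee_pos: [0.5425, -0.0395, 0.159]
eef_rot: [-0.0, 3.141, -0.0]
wrist_force: [-2.2, 0.2, 8.0]
opening: 0.211
```

```bash
python3 - <<'E'
from bench import *
from h import *
s=state();delta(s,[.5422,-.0394,.17])
for n in("wrist",):
    K=camera_params(n);p,d=get_image(n);np.savez(n+"7.npz",p=p,d=d,**K)
a=np.load("wrist7.npz")['p'][150:300,210:350,::-1];b=np.load("wrist6.npz")['p'][150:300,210:350,::-1]
cv2.imwrite("pics/7.png",np.hstack([cv2.resize(a,(380,400)),cv2.resize(b,(380,400))]))
E
```

```text
t 13.25 pos [ 0.5425 -0.0395  0.159 ] F [-2.24  0.18  8.02] open 0.211
shift now-frame [ 0.0003  0.     -0.011 ] shift goal-frame [ 0.0003  0.0001 -0.011 ]
turn [-0.01  0.05  0.01]
```

View pics/7.png

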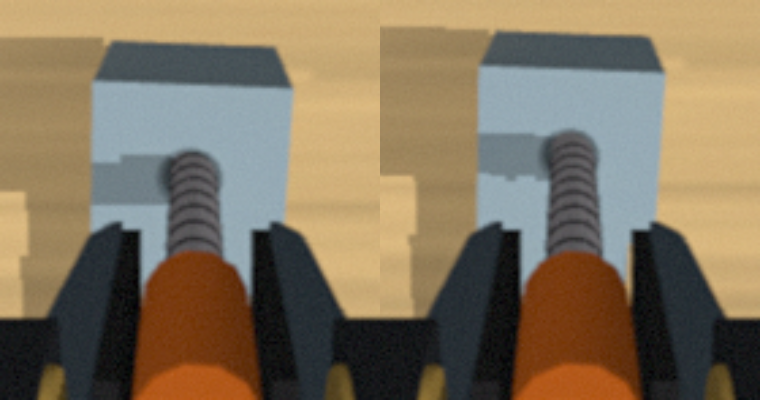

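The handle sits in the same place in the grip in both frames, with its lower edge at row 252, so there is no slip. The foot is now about 35 mm deep.

Call:
carry_out(rows=[[0,0,0,0,0,0.0005,0.1],[0,0,0,0,0,0.0005,0.1],[0,0,0,0,0,0.0005,0.1],[0,0,0,0,0,0.0003,0.1],[0,0,0,0,0,0,0.1]])

```text
t: 13.8
ee_pos: [0.5425, -0.0395, 0.1573]
eef_rot: [-0.0, 3.141, -0.0]
wrist_force: [-1.9, -0.0, 8.0]
opening: 0.215
```

Call:
carry_out(rows=[[0,0,0,0,0,0.0005,0.1],[0,0,0,0,0,0.0005,0.1],[0,0,0,0,0,0.0005,0.1],[0,0,0,0,0,0.0003,0.1],[0,0,0,0,0,0,0.1]])

```text
t: 14.3
ee_pos: [0.5425, -0.0395, 0.1554]
eef_rot: [-0.0, 3.141, -0.0]
wrist_force: [-2.5, -0.3, 7.6]
opening: 0.212
```

Call:
carry_out(rows=[[0,0,0,0,0,0.0005,0.1],[0,0,0,0,0,0.0005,0.1],[0,0,0,0,0,0.0005,0.1],[0,0,0,0,0,0.0003,0.1],[0,0,0,0,0,0,0.1]])

```text
t: 14.8
ee_pos: [0.5425, -0.0395, 0.1536]
eef_rot: [-0.0, 3.141, -0.0]
wrist_force: [-2.8, 0.2, 8.3]
opening: 0.214
```

Call:
carry_out(rows=[[0,0,0,0,0,0.0005,0.1],[0,0,0,0,0,0.0005,0.1],[0,0,0,0,0,0.0005,0.1],[0,0,0,0,0,0.0003,0.1],[0,0,0,0,0,0,0.1]])

```text
t: 15.3
ee_pos: [0.5425, -0.0395, 0.1518]
eef_rot: [-0.0, 3.141, -0.0]
wrist_force: [-1.6, -0.1, 8.3]
opening: 0.213
```

Call:
carry_out(rows=[[0,0,0,0,0,0.0005,0.1],[0,0,0,0,0,0.0005,0.1],[0,0,0,0,0,0.0005,0.1],[0,0,0,0,0,0.0003,0.1],[0,0,0,0,0,0,0.1]])

```text
t: 15.8
ee_pos: [0.5426, -0.0395, 0.1505]
eef_rot: [-0.0, 3.14, -0.001]
wrist_force: [-3.5, -0.4, 10.1]
opening: 0.213
```

Call:
carry_out(rows=[[0,0,0,0,0,0.0004,0.1],[0,0,0,0,0,0.0004,0.1],[0,0,0,0,0,0,0.1],[0,0,0,0,0,0,0.1],[0,0,0,0,0,0,0.1]])

```text
t: 16.3
ee_pos: [0.5428, -0.0396, 0.1502]
eef_rot: [-0.0, 3.14, -0.001]
wrist_force: [-4.4, -0.2, 13.1]
opening: 0.213
```

The force rose from 8 to 13 N and travel stopped at a foot depth of about 43 mm, within the 22–50 mm range, so the rod has bottomed. Now I'll release, rise and look.

Call:
carry_out(rows=[[0,0,0,0,0,0,0.45],[0,0,0,0,0,0,0.45],[0,0,0,0,0,0,0.45],[0,0,0,0,0,0,0.45],[0,0,0,0,0,0,0.45]])

```text
t: 16.8
ee_pos: [0.5424, -0.0393, 0.148]
eef_rot: [0.0, -3.141, -0.0]
wrist_force: [-0.2, 0.4, -0.0]
opening: 0.448
```

Call:
carry_out(rows=[[0,0,0,0,0,-0.01,0.45],[0,0,0,0,0,-0.02,0.45],[0,0,0,0,0,-0.025,0.45],[0,0,0,0,0,-0.02,0.45],[0,0,0,0,0,-0.005,0.3]])

```text
t: 17.3
ee_pos: [0.5438, -0.0395, 0.2314]
eef_rot: [-0.0, 3.136, -0.001]
wrist_force: [0.7, 0.8, -0.5]
opening: 0.388
```

Call:
carry_out(rows=[[0,0,0,0,0,0,0],[0,0,0,0,0,0,0],[0,0,0,0,0,0,0],[0,0,0,0,0,0,0],[0,0,0,0,0,0,0]])

```text
t: 17.8
ee_pos: [0.5422, -0.0393, 0.2277]
eef_rot: [0.0, -3.14, -0.0]
wrist_force: [-0.5, -0.5, 0.1]
opening: 0.008
```

```bash
python3 - <<'E'
from bench import *
from h import *
s=state();delta(s,[.5422,-.0394,.195])
for n in("wrist","scene"):
    K=camera_params(n);p,d=get_image(n);np.savez(n+"8.npz",p=p,d=d,**K)
    X=cloud(d,K);m=(np.hypot(X[...,0]-.542,X[...,1]+.04)<.02)&(X[...,2]>.13)&(X[...,2]<.18)
    q=X[m];print(n,len(q),q.min(0).round(4),q.max(0).round(4),((q.min(0)+q.max(0))/2).round(4))
a=np.load("wrist8.npz")['p'][100:400,100:460,::-1];b=np.load("scene8.npz")['p'][150:290,210:340,::-1]
cv2.imwrite("pics/8.png",np.hstack([cv2.resize(a,(400,400)),cv2.resize(b,(380,400))]))
E
```

```text
t 17.8 pos [ 0.5422 -0.0393  0.2277] F [-0.46 -0.52  0.1 ] open 0.008
shift now-frame [-0.0001 -0.0001  0.0327] shift goal-frame [-0.     -0.0001  0.0327]
turn [ 0.01 -0.07  0.  ]
wrist 805 [ 0.5319 -0.0499  0.13  ] [ 0.5513 -0.0306  0.1685] [ 0.5416 -0.0403  0.1493]
scene 158 [ 0.5312 -0.0513  0.1302] [ 0.5524 -0.031   0.1703] [ 0.5418 -0.0411  0.1503]
```

View pics/8.png

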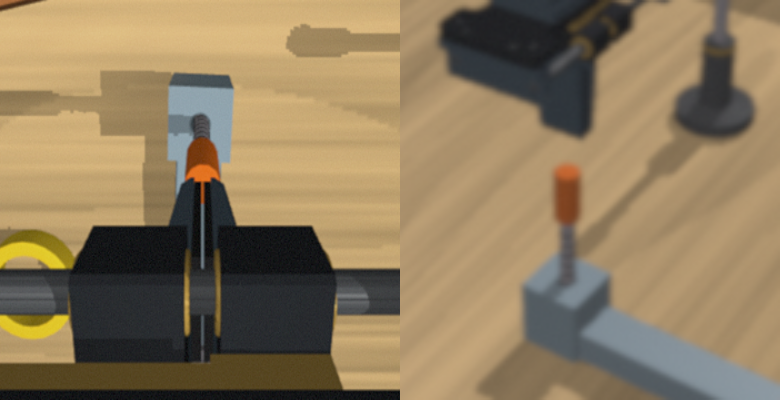

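The rod stands upright with its top at about 0.167, against an expected 0.1666. Next I'll touch its top lightly with the shut fingertips, to confirm it has bottomed and get the exact TCP height for the gauge.

Call:
carry_out(rows=[[0,0,0,0,-0.001,0.008,0],[0,0,0,0,0,0.01,0],[0,0,0,0,0,0.009,0],[0,0,0,0,0,0.005,0],[0,0,0,0,0,0.002,0]])

```text
t: 18.4
ee_pos: [0.5419, -0.0403, 0.1933]
eef_rot: [-0.0, -3.14, -0.0]
wrist_force: [0.2, 0.0, -0.2]
opening: 0.0
```

Call:
carry_out(rows=[[0,0,0,0,0,0.0005,0],[0,0,0,0,0,0.0005,0],[0,0,0,0,0,0.0005,0],[0,0,0,0,0,0.0005,0],[0,0,0,0,0,0,0]])

```text
t: 18.9
ee_pos: [0.5425, -0.0403, 0.1925]
eef_rot: [-0.0, 3.141, 0.0]
wrist_force: [0.1, 0.0, 0.3]
opening: 0.006
```

Call:
carry_out(rows=[[0,0,0,0,0,0.0005,0],[0,0,0,0,0,0.0005,0],[0,0,0,0,0,0.0005,0],[0,0,0,0,0,0.0005,0],[0,0,0,0,0,0,0]])

```text
t: 19.4
ee_pos: [0.5423, -0.0404, 0.1902]
eef_rot: [-0.0, -3.141, -0.0]
wrist_force: [0.6, -0.1, 0.4]
opening: 0.002
```

Call:
carry_out(rows=[[0,0,0,0,0,0.0005,0],[0,0,0,0,0,0.0005,0],[0,0,0,0,0,0.0003,0],[0,0,0,0,0,0,0],[0,0,0,0,0,0,0]])

```text
t: 19.9
ee_pos: [0.5425, -0.0404, 0.1892]
eef_rot: [0.0, 3.141, 0.0]
wrist_force: [0.4, -0.3, 1.0]
opening: 0.006
```

Call:
carry_out(rows=[[0,0,0,0,0,0.0004,0],[0,0,0,0,0,0.0004,0],[0,0,0,0,0,0,0],[0,0,0,0,0,0,0],[0,0,0,0,0,0,0]])

```text
t: 20.4
ee_pos: [0.5428, -0.0404, 0.1891]
eef_rot: [-0.0, 3.14, -0.0]
wrist_force: [-0.8, 0.2, 4.8]
opening: 0.01
```

Call:
carry_out(rows=[[0,0,0,0,0,0.0005,0],[0,0,0,0,0,0.0005,0],[0,0,0,0,0,0.0005,0],[0,0,0,0,0,0,0],[0,0,0,0,0,0,0]])

```text
t: 20.9
ee_pos: [0.5434, -0.0405, 0.1889]
eef_rot: [0.0, 3.138, -0.001]
wrist_force: [-2.3, 0.2, 11.3]
opening: 0.004
```

The top stayed at TCP z = 0.189 under 11 N, which is above the grip's sliding force, so the rod is truly bottomed with its top at about 0.167. Next comes the gauge.

Call:
carry_out(rows=[[0,0,0,0,0,-0.01,0],[0,0,0,0,0,-0.035,0],[0,0,0,0,0,-0.045,0],[0,0,0,0,0.01,-0.012,0],[0,0,0,0.005,0.03,0,0]])

```text
t: 21.4
ee_pos: [0.539, -0.0013, 0.2913]
eef_rot: [0.005, 3.136, -0.001]
wrist_force: [0.9, 0.2, 0.0]
opening: 0.007
```

Call:
carry_out(rows=[[0,0,0,0.006,0.045,0,0],[0,0,0,0.008,0.045,0,0],[0,0,0,0.008,0.045,0,0],[0,0,0,0.008,0.045,0,0],[0,0,0,0.006,0.045,0,0]])

```text
t: 21.9
ee_pos: [0.5002, 0.2265, 0.2882]
eef_rot: [0.0, -3.141, 0.0]
wrist_force: [0.5, -0.3, -0.2]
opening: 0.005
```

Call:
carry_out(rows=[[0,0,0,0.003,0.04,0,0],[0,0,0,0.001,0.024,0,0],[0,0,0,0,0.005,0,0],[0,0,0,0,0,0,0],[0,0,0,0,0,0,0]])

```text
t: 22.4
ee_pos: [0.4973, 0.2926, 0.2884]
eef_rot: [-0.001, -3.141, 0.002]
wrist_force: [-0.4, -1.1, -0.1]
opening: 0.004
```

```bash
python3 - <<'E'
from bench import *
from h import *
s=state();delta(s,[.497,.294,.255])
for n in("wrist","scene"):
    K=camera_params(n);p,d=get_image(n);np.savez(n+"9.npz",p=p,d=d,**K)
    X=cloud(d,K);m=(np.hypot(X[...,0]-.497,X[...,1]-.294)<.02)&(X[...,2]>.17)&(X[...,2]<.235)
    q=X[m];print(n,len(q),q.min(0).round(4),q.max(0).round(4),((q.min(0)+q.max(0))/2).round(4))
    m=(np.hypot(X[...,0]-.5415,X[...,1]+.041)<.02)&(X[...,2]>.13)&(X[...,2]<.18)
    q=X[m];
    if len(q):print("rod",n,len(q),q.max(0).round(4),((q.min(0)+q.max(0))/2).round(4))
a=np.load("wrist9.npz")['p'][100:400,100:460,::-1];b=np.load("scene9.npz")['p'][80:220,250:380,::-1]
cv2.imwrite("pics/9.png",np.hstack([cv2.resize(a,(400,400)),cv2.resize(b,(380,400))]))
E
```

```text
t 22.4 pos [0.4973 0.2926 0.2884] F [-0.39 -1.05 -0.13] open 0.004
shift now-frame [0.0003 0.0014 0.0334] shift goal-frame [0.0003 0.0014 0.0334]
turn [-0.06 -0.04 -0.04]
wrist 1053 [0.4841 0.2846 0.1705] [0.5056 0.3061 0.2255] [0.4948 0.2953 0.198 ]
scene 158 [0.4849 0.2818 0.1702] [0.508  0.3075 0.2265] [0.4964 0.2946 0.1984]
rod scene 159 [ 0.5532 -0.0313  0.1706] [ 0.5433 -0.0414  0.1503]
```

View pics/9.png

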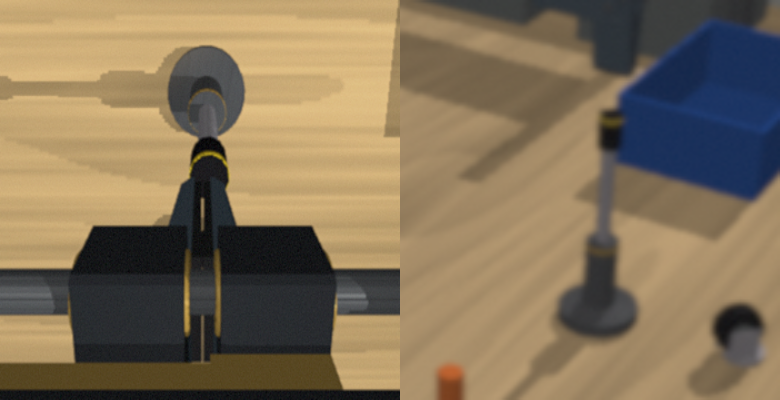

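The shut jaws stand above the knob, which is centred near x 205 in the wrist crop with its top at about 0.225. Next I'll shift 2 mm in y and push down in stages.

Call:
carry_out(rows=[[0,0,0,0,0.002,0.01,0],[0,0,0,0,0,0.014,0],[0,0,0,0,0,0.01,0],[0,0,0,0,0,0.005,0],[0,0,0,0,0,0.004,0]])

```text
t: 23.0
ee_pos: [0.4972, 0.2952, 0.2453]
eef_rot: [-0.001, -3.141, 0.001]
wrist_force: [-1.4, -0.9, 3.0]
opening: 0.004
```

Call:
carry_out(rows=[[0,0,0,0,0,0.004,0],[0,0,0,0,0,0.004,0],[0,0,0,0,0,0.004,0],[0,0,0,0,0,0.004,0],[0,0,0,0,0,0.004,0]])

```text
t: 23.5
ee_pos: [0.4974, 0.2955, 0.2256]
eef_rot: [-0.0, 3.141, -0.0]
wrist_force: [-1.5, -3.3, 4.0]
opening: 0.007
```

Call:
carry_out(rows=[[0,0,0,0,0,0.004,0],[0,0,0,0,0,0.004,0],[0,0,0,0,0,0.004,0],[0,0,0,0,0,0.004,0],[0,0,0,0,0,0.002,0]])

```text
t: 24.0
ee_pos: [0.4974, 0.2955, 0.2072]
eef_rot: [0.0, -3.141, 0.0]
wrist_force: [-1.1, -1.3, 3.6]
opening: 0.006
```

Call:
carry_out(rows=[[0,0,0,0,0,0.004,0],[0,0,0,0,0,0.004,0],[0,0,0,0,0,0.004,0],[0,0,0,0,0,0.002,0],[0,0,0,0,0,0.001,0]])

```text
t: 24.5
ee_pos: [0.4976, 0.2958, 0.1926]
eef_rot: [-0.0, 3.141, 0.001]
wrist_force: [-1.0, -2.0, 4.1]
opening: 0.006
```

Call:
carry_out(rows=[[0,0,0,0,0,0.001,0],[0,0,0,0,0,0.0005,0],[0,0,0,0,0,0.0005,0],[0,0,0,0,0,0,0],[0,0,0,0,0,0,0]])

```text
t: 25.0
ee_pos: [0.4976, 0.2958, 0.1908]
eef_rot: [0.0, 3.141, 0.001]
wrist_force: [0.2, -1.0, 3.5]
opening: 0.005
```

Call:
carry_out(rows=[[0,0,0,0,0,0.0006,0],[0,0,0,0,0,0.0006,0],[0,0,0,0,0,0.0005,0],[0,0,0,0,0,0,0],[0,0,0,0,0,0,0]])

```text
t: 25.5
ee_pos: [0.4975, 0.2958, 0.189]
eef_rot: [0.0, 3.141, 0.001]
wrist_force: [0.6, -0.9, 3.6]
opening: 0.004
```

Call:
carry_out(rows=[[0,0,0,0,0,0,0],[0,0,0,0,0,0,0],[0,0,0,0,0,-0.002,0],[0,0,0,0,0,-0.01,0],[0,0,0,0,0,-0.03,0]])

```text
t: 26.0
ee_pos: [0.4956, 0.2949, 0.2288]
eef_rot: [0.0, -3.135, 0.005]
wrist_force: [-0.2, -0.4, 0.8]
opening: 0.007
```

Call:
carry_out(rows=[[0,0,0,0.02,0,-0.04,0],[0,0,0,0.04,0,-0.02,0],[0,0,0,0.04,0,0,0],[0,0,0,0.02,0,0,0],[0,0,0,0,0,0,0]])

```text
t: 26.5
ee_pos: [0.3749, 0.2955, 0.2921]
eef_rot: [0.003, -3.141, -0.002]
wrist_force: [0.5, -0.5, 0.8]
opening: 0.006
```

```bash
python3 - <<'E'
from bench import *
from h import *
s=state();delta(s,[.497,.294,.255])
im=[]
for n in("scene","top"):
    K=camera_params(n);p,d=get_image(n);np.savez(n+"10.npz",p=p,d=d,**K)
    X=cloud(d,K)
    for nm,c,a in(("knob",(.497,.2945),.13),("rod",(.5415,-.041),.12)):
        m=(np.hypot(X[...,0]-c[0],X[...,1]-c[1])<.018)&(X[...,2]>a)&(X[...,2]<.2)
        q=X[m]
        if len(q):print(nm,n,len(q),q.max(0).round(4),((q.min(0)+q.max(0))/2).round(4),np.sort(q[:,2])[-8:].round(4), "med top",np.median(q[q[:,2]>q[:,2].max()-.008][:,2]).round(4))
    im.append(p[:,:,::-1])
cv2.imwrite("pics/10.png",np.hstack([cv2.resize(im[0][60:320,200:400],(400,520)),cv2.resize(im[1][100:300,140:340],(400,520))]))
E
```

```text
t 26.5 pos [0.3749 0.2955 0.2921] F [ 0.51 -0.52  0.76] open 0.006
shift now-frame [-0.1221 -0.0018  0.0371] shift goal-frame [-0.1221 -0.0015  0.0371]
turn [ 0.06 -0.01  0.12]
knob scene 116 [0.5084 0.306  0.1689] [0.4971 0.294  0.1499] [0.1676 0.1677 0.168  0.1683 0.1685 0.1686 0.1686 0.1689] med top 0.1666
rod scene 181 [ 0.553  -0.0306  0.1695] [ 0.543  -0.0412  0.1459] [0.1684 0.1684 0.1684 0.1685 0.1687 0.1689 0.1691 0.1695] med top 0.1668
knob top 88 [0.5084 0.3062 0.1735] [0.4979 0.2954 0.153 ] [0.1697 0.1698 0.1701 0.1704 0.1711 0.1712 0.1734 0.1735] med top 0.168
rod top 63 [ 0.5527 -0.0309  0.1719] [ 0.5434 -0.0398  0.1501] [0.1708 0.1709 0.171  0.1711 0.1711 0.1712 0.1716 0.1719] med top 0.168
```

View pics/10.png

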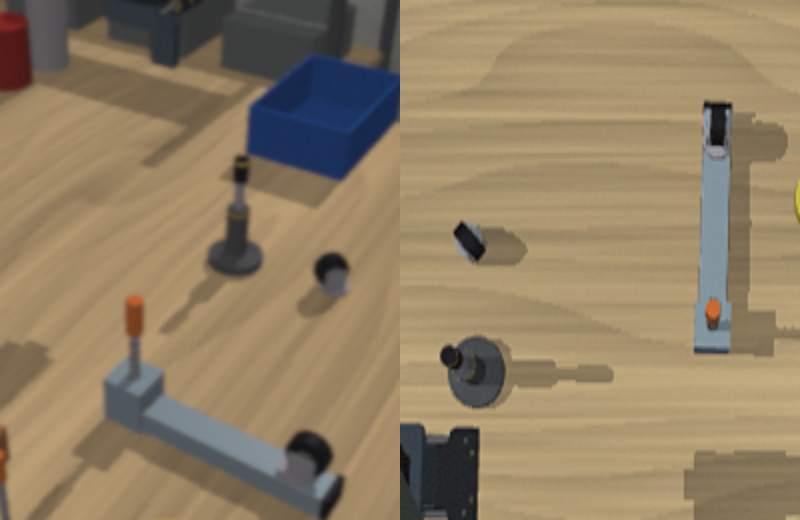

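The rod stands upright in the socket (scene crop, 135,330) and the gauge is lowered (240,165). Both cameras put the two tops level to within about 0.2 mm (0.1668 and 0.1666; 0.168 and 0.168), and the arm is clear. I'm handing the job in.

```bash
python3 -c "
from bench import *
print(close_job())"
```

```text
the job is handed in; nothing more can be done
None
```

The depth rod is standing released on the socket floor, and the height gauge's top is level with the rod's top. I handed the job in at about 26.6 s of the 58 s allowed; no verdict was reported.

- **Rod:** I took the larger orange-handled rod from the stand and slid it through the grip, which resisted with about 8 N. It stopped at about 43 mm below the mouth, where the wrist force rose to 13 N. I then pressed on its top with the shut fingertips: at 11 N it did not sink, so it is on the floor. Its top is about 167 mm above the bench.
- **Gauge:** I pushed the knob down with the same fingertips to the height where they had met the rod's top (tool height 0.189 m).
- **Last checks:** The scene camera put the rod's top at 166.8 mm and the gauge's at 166.6 mm. The top camera put both at 168.0 mm. The two cameras differ by about 1.3 mm, within their calibration, but each shows the tops level.
- **Clearance:** The arm was clear of everything, and I moved nothing else on the bench.

The rod took one small sideways correction of 1.2 mm before it entered the socket. No check failed.

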